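Hold the grinder lid at its pulse mark

TASK

The little chocolate grinder is loaded: take its lid by the orange bar handle, drop it fully home with its two pins through the two slots of the grinder's mouth, and twist it clockwise (seen from above) half way, until the white lines on the lid point at the green marks. Stop short of the red marks, where it would click locked. Finish while still gripping the handle, holding the lid at green against the return spring, and do not disturb the two cocoa tins.

Things in the scene. Friction and masses are not known exactly. Their poses are not given: they have to be found in the camera images.
- lid_grip (a point): Handle of the loose grinder lid (about 0.12 kg), which stands upright on its plug. Point on the lid's axis inside the orange bar handle, 51.5 mm above the lid's underside. z up, x along the bar. Bar: 50 mm long (x), 13 mm thick (y), 34 mm high; its top is 12 mm above this point, the top of the black flange (76 mm diameter, 6 mm thick) 22 mm below it.
- lid: The same lid; origin: centre of the plug's underside, same axes. Grey plug 50 mm diameter, 23.5 mm long, tapered to 42 mm over its lowest 5 mm. Two steel pins, 10 mm diameter, stick out along +x and -x to 35 mm from the axis, centre line 9 mm above the underside; a white line on the flange lies over each. A half-turned lid fits just as well.
- grinder_mouth (a point): Centre of the fixed grinder's open mouth, level with the top of its steel rim, 110 mm above the table. z up; +x and -x point to the two entry slots (black marks on the wall's top). Rim 6 mm thick, hole 54 mm diameter, slots 15 mm wide at the hole and wider outward. Lid home: axes in line, pins along x, lid_grip 29.5 mm above this point; pins resting on the rim: 48 mm.
- grinder: The fixed grinder; origin on the table under the mouth, same axes. Black base 112 mm, white cup 92 mm diameter. Once home the lid turns clockwise seen from above (mouth x toward -y), its pins under the rim with 2 mm of play up and down: green marks 30 degrees from the slots, red marks 60 degrees.
- collar (a joint): Sprung collar under the rim; its pockets take the pins and it turns with the lid. rad, clockwise from above positive: 0 entry slots (rest), 0.524 green mark, 1.047 red mark (hard stop); counts as clicked locked from 0.87 on. The spring pulls it back to 0: 0.06 N m at 0, 0.22 N m at green. It lags the lid by up to 0.06 rad (1.5 mm pin play).
- green_tin: Green cocoa tin with cream lid, loose bystander, 64 mm diameter and high; origin at the centre of its underside.
- red_tin: Red cocoa tin with cream lid, loose bystander, 64 mm diameter and high; origin at the centre of its underside.
Mind the look-alikes: they are no part of the job. What is shaped like the lid but blue or pink is not meant.

How it is judged:
By the outcome, as a careful person would: the job done as asked, in the order asked, and still so for the second after the job is handed in, while the arm keeps its last pose, push and grip.
It also fails if it takes over 38 s, if anything falls off the work surface, if the arm or the gripper's body presses on something with over 40 N, if the wrist force passes 120 N, or if a joint passes its speed limit or range.

ROBOT

A 7-joint arm with a two-finger parallel gripper is mounted at the origin on a cart in front of the work surface, level with it; the furniture and walls round the work are solid. World frame = base frame: x ahead of the robot, y to its left, z up, the work surface at z = 0. Lengths are in mm, angles in rad, forces in N, time in s.
With the tool pointing down it reaches from about 400 to 875 mm from the base axis. Payload 4.4 kg.
Tool frame: the origin (TCP) lies where the fingers leave the gripper's body, on its centre line; the fingertips stand 73 mm ahead of it and the grasp point (between the pads) lies 54 mm ahead of it; z points along the fingers, y is the line along which they close (so a half turn about z gives the same grasp; the last joint's range is limited). The gripper opens to 85 mm and grips with 20 to 120 N. Pads are 22 mm wide; open, the fingers measure 114 mm over their backs; the gripper's body (76 mm by 85 mm) begins 54 mm behind the grasp point. The pads swing forward as they close: fully open they stand 13 mm farther back than shut.
Start: joints at [1.113, 0.628, 0.038, 1.517, -0.027, 0.996, -0.02], TCP at [248.23, -600.749, 303.913] pointing down, gripper open.
Joint ranges: [-3.06, 3.06], [-0.37, 2.12], [-1.25, 1.32], [0.18, 2.47], [-1.1, 4.24], [0.23, 1.98], [-2.94, 2.94]. Speed limits (rad/s): [2.57, 2.57, 3.14, 3.14, 3.14, 3.14, 3.14].

INTERFACE

Orientations are given as [roll, pitch, yaw] about the fixed x, y, z axes, in that order (R = Rz(yaw) Ry(pitch) Rx(roll)).
In Python, from cell import ctrl gives the robot as it stands.
- The arm moves only by the tool send_rows, never from a script. Its argument "rows" is a list that holds one entry, the list of rows, each a list of 6 numbers: the shift along the tool's x, y, z in cm, then the turn, a rotation vector about the tool's x, y, z in rad. In form: [[[tx, ty, tz, wx, wy, wz], ...]]. A call has 1 to 10 rows; each row is the pose to reach, as a shift and turn from the pose commanded when the call began, along the tool's axes at that moment; what a row does not reach only later rows make up. A row lasts 1/10 s, in which the tool goes at most 50 mm and 8.59 degrees, less where a joint would pass 70% of its speed; a pose out of reach is approached as far as the arm can. A call with a gripper value outside its range is refused whole. "grip" is the closure in counts, from 0 (fully open) to 255 (shut), set as the call begins (left out, the last holds). The fingers move at their own pace and stop on an object; the grip force is fixed at half the most. Time passes only in rows, so rows that repeat a pose let the fingers close. It gives the time, the measured TCP pose, the force, the opening and the grip force at its end, in the units of the state.
- ctrl.read_state(): the state, without advancing time (a new reading comes with each control period).
- ctrl.get_image(name): name is "side" or "top"; returns a dict with "pixels" (480x640x3 uint8, red, green, blue), "fx", "fy", "cx", "cy" (pixels), "extrinsics" (4x4, takes a point from camera to world coordinates). Camera axes: x right, y up, looking along -z (the intrinsics and any distortion apply to the point x, -y, -z); pixel columns grow to the right and rows downward; lengths in mm; the calibration is good to about 2 mm. A picture is of the moment at which its call begins. There is no depth.
- ctrl.finish_job(): hands the job in; it is judged then, once.
The state is a dict: "clock": time; "qpos": joint angles; "qd": joint speeds; "tau": joint torques, N m; "eef_pos": TCP position; "tool_rot": TCP orientation; "force": force on the tool from outside, world axes, zero at the start; "torque": the same for the moment, N m; "width": finger opening in mm; "gripper_force": force on a finger pad.
Only numpy, scipy, OpenCV 4.12 (cv2) and the standard library are available. Lean on these libraries where they do the work, as an engineer would, in place of code of your own. Each camera call takes 0.05 s, during which the arm holds its last target. There are 200 camera calls.

## Working session

There is one attempt and no reset: what is moved stays moved. The work goes in short steps, Python scripts to look and compute and a tool call to move; the robot and the scene stay as the last step left them, time stands still between calls to the robot, and variables do not carry over. Pictures are saved under pics/ and viewed, at most 10 in all, crops included, and the job is handed in when it is done.

Besides the shell and the picture viewer there is one more tool, called after "Call:" as a command line: name --argument value ..., lists and objects as JSON in quotes. send_rows: Moves the arm, as the interface text tells. Its arguments: {"type":"object","properties":{"rows":{"type":"array","items":{"type":"array","items":{"type":"array","items":{"type":"number"}}}},"grip":{"type":"number"}},"required":["rows"]}

```bash
mkdir -p pics
python3 - <<'E'
from cell import ctrl
import cv2
for n in("top","side"):
    im=ctrl.get_image(n); cv2.imwrite(f"pics/{n}0.png",im["pixels"][:,:,::-1])
    print(n,{k:v for k,v in im.items() if k!="pixels"})
print(ctrl.read_state())
E
```

```text
top {'fx': 446.7816291865005, 'fy': 446.7816291865005, 'cx': 325.38357085214994, 'cy': 237.1839039881533, 'extrinsics': array([[ 1.98961631e-02,  9.95908170e-01, -8.81536190e-02,
         4.01152440e+02],
       [-9.99760015e-01,  1.90093116e-02, -1.08884877e-02,
        -2.34113232e+01],
       [-9.16819421e-03,  8.83491025e-02,  9.96047379e-01,
         1.32230669e+03],
       [ 0.00000000e+00,  0.00000000e+00,  0.00000000e+00,
         1.00000000e+00]])}
side {'fx': 604.1755993026829, 'fy': 604.1755993026829, 'cx': 311.524285414583, 'cy': 232.4155319602923, 'extrinsics': array([[-9.07573783e-01,  2.33790289e-01, -3.48786365e-01,
        -2.03029632e+01],
       [-4.19580244e-01, -4.72912327e-01,  7.74794392e-01,
         1.14782142e+03],
       [ 1.61940333e-02,  8.49526946e-01,  5.27296616e-01,
         8.92701990e+02],
       [ 0.00000000e+00,  0.00000000e+00,  0.00000000e+00,
         1.00000000e+00]])}
{'clock': 0.1, 'qpos': array([ 1.11316697,  0.62923192,  0.03844592,  1.51828021, -0.02701956,
        0.99632144, -0.02000586]), 'qd': array([-4.25429425e-04, -7.65573001e-05,  2.30561057e-03, -2.03838198e-03,
       -2.53633206e-04,  1.31996699e-03, -1.30246524e-05]), 'tau': array([ 2.24062176e-03, -5.64527643e+01,  1.22993454e+00, -1.93969882e+01,
        1.11818526e-02,  5.48079508e-03,  3.23261213e-05]), 'eef_pos': array([ 248.08368022, -600.31078468,  303.09113584]), 'tool_rot': array([-3.13986941e+00,  9.98192992e-07,  3.91811646e-01]), 'force': array([ 0.23377827, -0.34414307,  0.25469996]), 'torque': array([-0.02242436, -0.02354012, -0.05748407]), 'gripper_force': 0.0, 'width': 85.32798190925749}
```

View pics/top0.png

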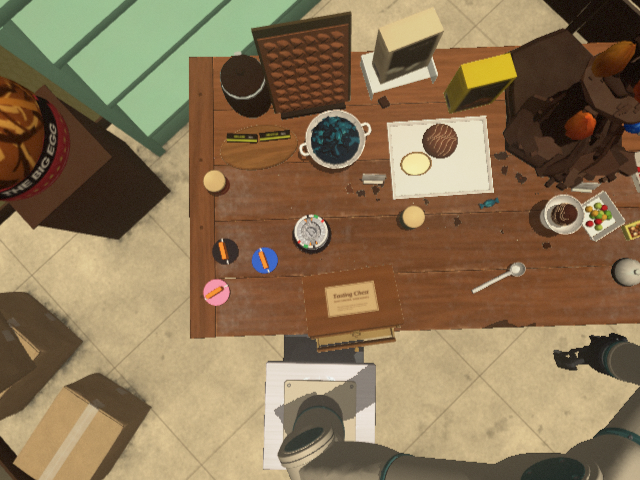

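View pics/side0.png

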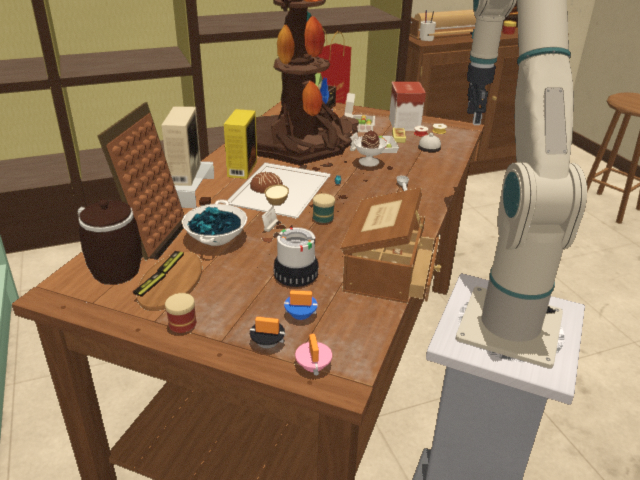

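The top view shows the black lid with the orange bar at about (225,251). The grinder is at (311,233), and the blue and pink look-alikes are at (264,260) and (216,292). The tins are at (214,181) and (413,217). I'll zoom in and measure next.

```bash
cat > h.py <<'E'
from cell import ctrl
import cv2,numpy as np
def bp(im,u,v,z):
    E=im["extrinsics"]; d=E[:3,:3]@np.array([(u-im["cx"])/im["fx"],-(v-im["cy"])/im["fy"],-1]); o=E[:3,3]
    return o+d*(z-o[2])/d[2]
def pj(im,P):
    E=im["extrinsics"]; p=E[:3,:3].T@(np.array(P,float)-E[:3,3])
    return im["cx"]+im["fx"]*p[0]/-p[2], im["cy"]-im["fy"]*p[1]/-p[2]
def crop(im,u,v,w,h,s):
    a=im["pixels"][v:v+h,u:u+w,::-1]; return cv2.resize(a,None,fx=s,fy=s,interpolation=cv2.INTER_CUBIC)
E
python3 - <<'E'
from h import *
t=ctrl.get_image("top"); s=ctrl.get_image("side")
a=crop(t,190,205,160,60,5); b=crop(s,235,220,160,60,5)
cv2.imwrite("pics/z1.png",np.vstack([a,b]))
for n,im,box,z in(("top",t,(212,236,240,268),57),("side",s,(245,310,290,335),57)):
    x0,y0,x1,y1=box; p=im["pixels"][y0:y1,x0:x1].astype(int)
    m=((p[:,:,0]>150)&(p[:,:,2]<90)&(p[:,:,0]-p[:,:,1]>50)).astype(np.uint8)
    r=cv2.minAreaRect(np.argwhere(m)[:,::-1].astype(np.float32)); c=np.argwhere(m).mean(0)[::-1]+[x0,y0]
    box4=cv2.boxPoints(r)+[x0,y0]; print(n,c,m.sum(),r,[bp(im,*q,63.5)[:2].round(1) for q in box4],bp(im,*c,60 if n=="top" else 50))
for q in((311,232),):print(bp(t,*q,110))
for q in((214,181),(413,217)):print("tin",bp(t,*q,64))
E
```

```text
top [222.09333333 250.08      ] 75 ((10.176470756530762, 14.205883026123047), (17.46256446838379, 4.123105525970459), 75.96376037597656) [array([492.4, 294. ]), array([495.5, 282.7]), array([447.7, 268.8]), array([444.7, 280. ])] [470.5809195  282.47725915  60.        ]
side [266.58133333 323.97866667] 375 ((18.420734405517578, 11.71341609954834), (30.810400009155273, 19.877676010131836), 6.34019136428833) [array([487.6, 334. ]), array([515.4, 276.5]), array([451. , 257.8]), array([426. , 315.8])] [468.03296179 286.31597625  50.        ]
[521.89033493  29.35379209 110.        ]
tin [668.05336715 312.7527198   64.        ]
tin [ 574.66566841 -256.76576841   64.        ]
```

View pics/z1.png

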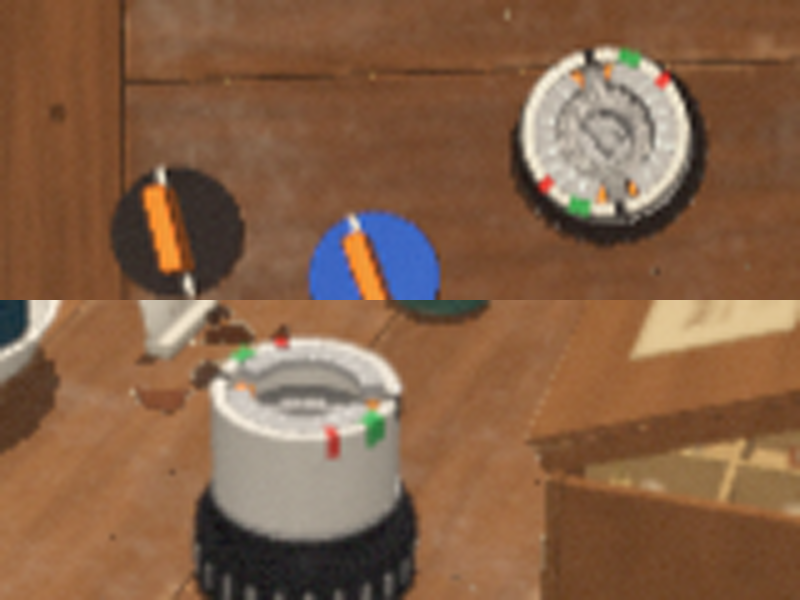

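```bash
cat >> h.py <<'E'
from scipy.spatial.transform import Rotation as Ro
def go(P,yaw,cur=None):
    s=ctrl.read_state(); p,r=cur or (s["eef_pos"],s["tool_rot"])
    R=Ro.from_euler("xyz",r); T=Ro.from_euler("xyz",[np.pi,0,yaw])
    print("row",(R.inv().apply(np.array(P)-p)/10).round(2),(R.inv()*T).as_rotvec().round(3)); return np.array(P),np.array([np.pi,0,yaw])
E
python3 - <<'E'
from h import *
t=ctrl.get_image("top")
c=lambda X,Y:((X+.5)/5-.5+190,(Y+.5)/5-.5+205)
ang=lambda a,b:np.arctan2(*(a-b)[1::-1])
a,b=bp(t,*c(160,175),29.5),bp(t,*c(188,287),29.5); print("lid lines",a,b,ang(a,b))
print("flange",bp(t,*c(178.5,232),29.5))
a,b=bp(t,*c(589,55),112),bp(t,*c(621,208),112); print("slots",a,b,(a+b)/2,ang(a,b),np.hypot(*(a-b)[:2]))
print("cup",bp(t,*c(606.5,131),112))
k=go([560,-150,300],0.34)
k=go([470,282,250],0.286)
E
```

```text
lid lines [502.74985357 292.53916963  29.5       ] [437.99051047 273.65095276  29.5       ] 0.28379517845666336
flange [469.76607746 280.43248654  29.5       ]
slots [566.5269663   40.12915768 112.        ] [483.09413161  20.78091178 112.        ] [524.81054895  30.45503473 112.        ] 0.22787412825642359 85.64690609346889
cup [524.97011515  29.6138885  112.        ]
row [ 46.03 -29.73   0.37] [-0.001 -0.     0.052]
row [ 54.21 -73.09   5.41] [-0.001  0.     0.106]
```

Call:
send_rows --rows '[[[46, -29.7, 0.4, 0, 0, 0.052], [46, -29.7, 0.4, 0, 0, 0.052], [46, -29.7, 0.4, 0, 0, 0.052], [46, -29.7, 0.4, 0, 0, 0.052], [46, -29.7, 0.4, 0, 0, 0.052], [46, -29.7, 0.4, 0, 0, 0.052], [46, -29.7, 0.4, 0, 0, 0.052], [46, -29.7, 0.4, 0, 0, 0.052], [46, -29.7, 0.4, 0, 0, 0.052], [54.2, -73.1, 0.4, 0, 0, 0.106]]]'

```text
clock: 1.25
eef_pos: [505.2, -179.1, 300.7]
tool_rot: [3.14, -0.005, 0.286]
force: [0.9, 1.4, -0.2]
width: 85.4
gripper_force: 0.0
```

Run:
```python
from h import *
s=ctrl.read_state(); print(s["eef_pos"],s["tool_rot"],s["qpos"],s["force"])
go([470,281,230],0.285)
```

```text
[ 505.15653963 -179.08071473  300.65187198] [ 3.13953048 -0.0045416   0.28640863] [ 0.25454175  0.46725573  0.0495996   1.84468027 -0.03146892  0.82547194
 -0.96432596] [ 0.86830439  1.36942801 -0.16746817]
row [  9.59 -45.14   7.02] [ 0.002 -0.005  0.001]
```

Call:
send_rows --rows '[[[9.6, -45.1, 0, 0, 0, 0], [9.6, -45.1, 0, 0, 0, 0], [9.6, -45.1, 0, 0, 0, 0], [9.6, -45.1, 0, 0, 0, 0], [9.6, -45.1, 0, 0, 0, 0], [9.6, -45.1, 3, 0, 0, 0], [9.6, -45.1, 5, 0, 0, 0], [9.6, -45.1, 7, 0, 0, 0], [9.6, -45.1, 7, 0, 0, 0], [9.6, -45.1, 7, 0, 0, 0]]]'

```text
clock: 2.25
eef_pos: [464.2, 283.7, 229.0]
tool_rot: [-3.139, 0.001, 0.291]
force: [-0.2, -0.3, 0.5]
width: 85.3
gripper_force: 0.0
```

Call:
send_rows --rows '[[[0, 0, 0, 0, 0, 0], [0, 0, 0, 0, 0, 0], [0, 0, 0, 0, 0, 0]]]'

```text
clock: 2.55
eef_pos: [466.7, 277.2, 231.0]
tool_rot: [3.141, -0.001, 0.283]
force: [-0.2, -0.1, 0.1]
width: 85.5
gripper_force: 0.0
```

Run:
```python
from h import *
s=ctrl.read_state(); print(s["eef_pos"],s["tool_rot"],s["qpos"],s["force"])
go([470,281,107],0.285)
t=ctrl.get_image("top"); cv2.imwrite("pics/z2.png",np.vstack([crop(t,170,205,160,60,5),crop(ctrl.get_image("side"),190,240,160,60+0,5)]))
```

```text
[466.72246582 277.18013564 231.03846193] [ 3.14059728e+00 -5.40272658e-04  2.83465381e-01] [-0.59942292  0.57231879  0.01681747  1.8930704  -0.01277979  0.67608773
 -1.86264927] [-0.2268507  -0.11730568  0.11906506]
row [ 0.41 -0.29 12.4 ] [ 0.001 -0.001 -0.002]
```

View pics/z2.png

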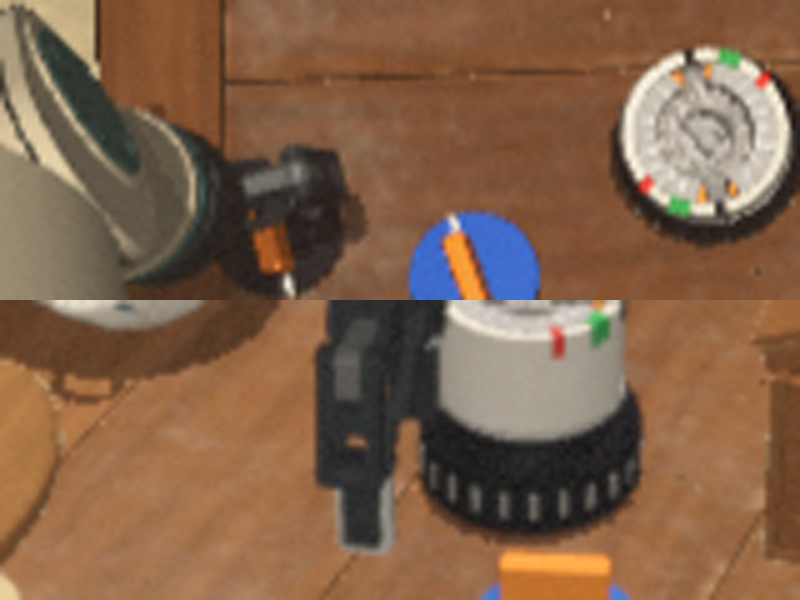

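The gripper is above the lid, aligned with the orange bar. The top crop shows the bar just below the fingers at about (268,245). I'll descend and close.

Call:
send_rows --rows '[[[0.4, -0.3, 3, 0, 0, 0], [0.4, -0.3, 6, 0, 0, 0], [0.4, -0.3, 9, 0, 0, 0], [0.4, -0.3, 11, 0, 0, 0], [0.4, -0.3, 12, 0, 0, 0], [0.4, -0.3, 12.4, 0, 0, 0], [0.4, -0.3, 12.4, 0, 0, 0], [0.4, -0.3, 12.4, 0, 0, 0]]]'

```text
clock: 3.45
eef_pos: [469.8, 283.1, 107.6]
tool_rot: [-3.141, -0.002, 0.285]
force: [-0.3, -0.6, -0.2]
width: 85.6
gripper_force: 0.0
```

Run:
```python
from h import *
s=ctrl.read_state(); print(s["eef_pos"],s["tool_rot"],s["force"])
go([470,281,107],0.285)
cv2.imwrite("pics/z3.png",crop(ctrl.get_image("side"),190,270,160,100,5))
```

```text
[469.75225567 283.05396687 107.64692968] [-3.14106084e+00 -1.94618100e-03  2.85426853e-01] [-0.25074412 -0.60839252 -0.1667246 ]
row [-0.03  0.2   0.06] [-0.001 -0.002  0.   ]
```

View pics/z3.png

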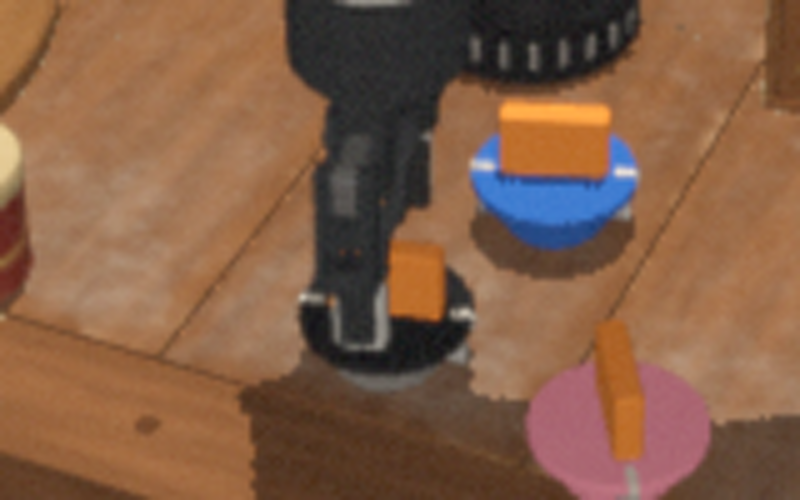

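The fingers straddle the bar. The near finger tip is at crop (360,345), and the bar spans x of roughly 330–445. I'll check how well they are centred along the bar.

Run:
```python
from h import *
s=ctrl.get_image("side");st=ctrl.read_state();p=st["eef_pos"];R=Ro.from_euler("xyz",st["tool_rot"])
f=lambda q:(np.array(pj(s,q))-[190,270])*5+2
for d in(43,50,57):
  for z in (60,70):print(d,z,f(p+R.apply([0,-d,z])))
L=Ro.from_euler("z",.285)
for x in(-25,25):print("bar ends top,bottom",[f(np.array([470,281,0])+L.apply([x,y,z])) for y,z in((6.5,63.5),(6.5,30))])
for x in(-38,38):print("line ends",f(np.array([470,281,29.5])+L.apply([x,0,0])))
```

```text
43 60 [363.25759293 337.90818066]
43 70 [363.85458837 356.15241836]
50 60 [359.59638374 349.21220545]
50 70 [360.21163749 367.49481448]
57 60 [355.90032645 360.62382414]
57 70 [356.53415925 378.94471221]
bar ends top,bottom [array([441.05443066, 254.88689451]), array([442.09297421, 315.53645923])]
bar ends top,bottom [array([324.88257569, 242.06228072]), array([327.5011096 , 302.61308688])]
line ends [474.88734496 309.7815038 ]
line ends [301.45420811 290.28664931]
```

Call:
send_rows --rows '[[[0, 0.15, 0, 0, 0, 0], [0, 0.15, 0, 0, 0, 0], [0, 0.15, 0, 0, 0, 0], [0, 0.15, 0, 0, 0, 0], [0, 0.15, 0, 0, 0, 0], [0, 0.15, 0, 0, 0, 0], [0, 0.15, 0, 0, 0, 0], [0, 0.15, 0, 0, 0, 0]]]' --grip 255

```text
clock: 4.35
eef_pos: [469.4, 281.3, 106.4]
tool_rot: [3.141, 0.0, 0.286]
force: [-0.3, -0.2, -1.7]
width: 11.8
gripper_force: 61.6
```

Call:
send_rows --rows '[[[0, 0, -2, 0, 0, 0], [0, 0, -6, 0, 0, 0], [0, 0, -10, 0, 0, 0], [0, 0, -14, 0, 0, 0], [0, 0, -14, 0, 0, 0], [0, 0, -14, 0, 0, 0]]]'

```text
clock: 4.95
eef_pos: [469.6, 281.5, 247.3]
tool_rot: [-3.141, -0.002, 0.286]
force: [-0.7, 0.0, -2.3]
width: 12.1
gripper_force: 61.9
```

Run:
```python
from h import *
s=ctrl.read_state(); print(s["eef_pos"],s["tool_rot"],s["force"])
go([525,30,247],0.228)
cv2.imwrite("pics/z4.png",crop(ctrl.get_image("side"),190,200,160,120,5))
```

```text
[469.60235068 281.50132159 247.32174694] [-3.14107314e+00 -1.73201924e-03  2.85788842e-01] [-0.74591107  0.02355425 -2.26175019]
row [-1.780e+00  2.569e+01  2.000e-02] [-0.001 -0.002  0.058]
```

View pics/z4.png

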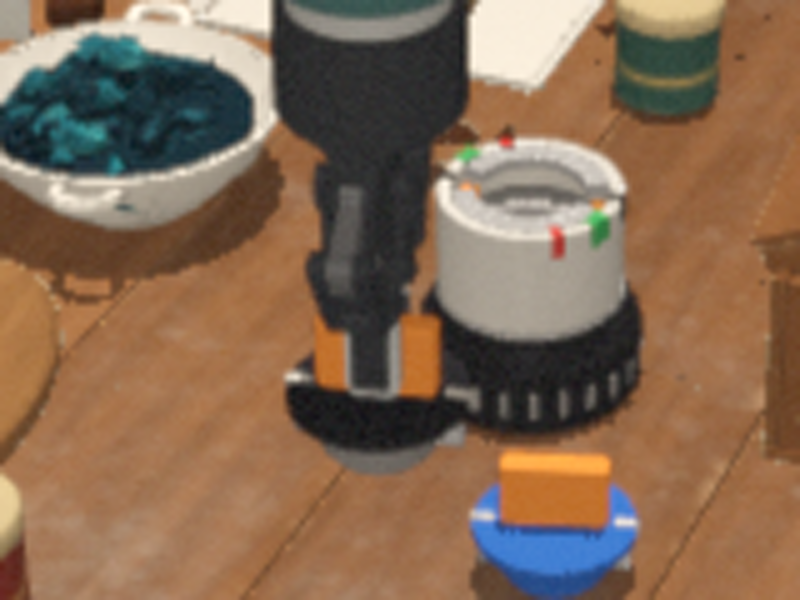

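The lid is held level. The side view shows the slots' black marks at about crop (450,172) and (615,200). I'll use them to cross-check the mouth position, then move above it.

Run:
```python
from h import *
s=ctrl.get_image("side")
c=lambda X,Y:((X+.5)/5-.5+190,(Y+.5)/5-.5+200)
for z in(110,112,116):print(bp(s,*c(450,172),z),bp(s,*c(617,199),z),bp(s,*c(531,184),z))
f=lambda q:(np.array(pj(s,q))-[190,200])*5+2
L=Ro.from_euler("z",.228)
for z in(110,116):
  # cup outer extents left/right
  A=np.array([f(np.array([525,30,z])+L.apply([46*np.cos(a),46*np.sin(a),0])) for a in np.linspace(0,6.28,100)])
  print(z,A.min(0),A.max(0))
```

```text
[564.27934722  38.97614453 110.        ] [480.8260566   25.16074781 110.        ] [523.979082    31.33558412 110.        ]
[562.78559272  41.80952247 112.        ] [479.5455462   28.02942756 112.        ] [522.58830479  34.18848561 112.        ]
[559.79808372  47.47627835 116.        ] [476.9845254   33.76678705 116.        ] [519.80675037  39.89428859 116.        ]
110 [435.5783348  133.11161895] [624.88324081 233.93704811]
116 [435.40265533 122.81454775] [625.11626576 223.29963024]
```

Call:
send_rows --rows '[[[-0.3, 4.3, 0, 0, 0, 0.01], [-0.6, 8.6, 0, 0, 0, 0.02], [-0.9, 12.9, 0, 0, 0, 0.03], [-1.2, 17.2, 0, 0, 0, 0.04], [-1.5, 21.4, 0, 0, 0, 0.05], [-1.7, 24.5, 0, 0, 0, 0.058], [-1.8, 25.7, 0, 0, 0, 0.058], [-1.8, 25.7, 0, 0, 0, 0.058], [-1.8, 25.7, 0, 0, 0, 0.058]]]'

```text
clock: 5.95
eef_pos: [524.0, 31.5, 245.7]
tool_rot: [-3.14, 0.002, 0.229]
force: [0.1, 0.6, -0.7]
width: 12.0
gripper_force: 61.9
```

Run:
```python
from h import *
s=ctrl.read_state(); print(s["eef_pos"],s["tool_rot"],s["force"])
go([525,30.5,214],0.228)
cv2.imwrite("pics/z5.png",np.hstack([crop(ctrl.get_image("side"),255,180,80,110,5),crop(ctrl.get_image("top"),270,180,80,110,5)]))
```

```text
[524.02726468  31.47109927 245.73952961] [-3.13998888e+00  1.61194535e-03  2.29446944e-01] [ 0.05643952  0.59826306 -0.69577344]
row [0.08 0.12 3.17] [-0.002  0.002  0.001]
```

View pics/z5.png

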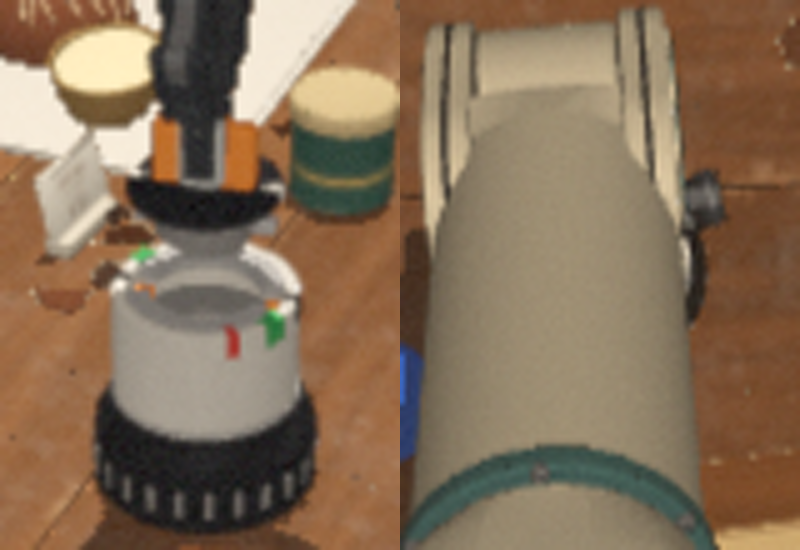

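The lid sits over the mouth (side crop: lid axis at x≈207, cup centre at x≈206), and the pins point toward the slots. I'll lower it in stages.

Call:
send_rows --rows '[[[0.08, 0.1, 1.5, 0, 0, 0], [0.08, 0.1, 2.5, 0, 0, 0], [0.08, 0.1, 3, 0, 0, 0], [0.08, 0.1, 3, 0, 0, 0], [0.08, 0.1, 3, 0, 0, 0]]]'

```text
clock: 6.55
eef_pos: [525.7, 29.4, 216.7]
tool_rot: [-3.141, -0.0, 0.228]
force: [-0.2, 0.0, -1.1]
width: 12.2
gripper_force: 61.9
```

Call:
send_rows --rows '[[[0, 0, 0.2, 0, 0, 0], [0, 0, 0.4, 0, 0, 0], [0, 0, 0.6, 0, 0, 0], [0, 0, 0.8, 0, 0, 0], [0, 0, 0.8, 0, 0, 0]]]'

```text
clock: 7.05
eef_pos: [524.9, 30.2, 208.5]
tool_rot: [-3.14, 0.001, 0.229]
force: [-2.9, 4.6, 1.1]
width: 12.4
gripper_force: 62.2
```

Call:
send_rows --rows '[[[-0.03, -0.07, 0.2, 0, 0, 0], [-0.03, -0.07, 0.5, 0, 0, 0], [-0.03, -0.07, 0.8, 0, 0, 0], [-0.03, -0.07, 1.1, 0, 0, 0], [-0.03, -0.07, 1.1, 0, 0, 0], [-0.03, -0.07, 1.1, 0, 0, 0]]]'

```text
clock: 7.65
eef_pos: [524.8, 30.5, 196.8]
tool_rot: [-3.14, 0.001, 0.228]
force: [-1.7, 4.7, -1.6]
width: 11.8
gripper_force: 61.6
```

Call:
send_rows --rows '[[[0, -0.06, 0.1, 0, 0, 0], [0, -0.06, 0.2, 0, 0, 0], [0, -0.06, 0.3, 0, 0, 0], [0, -0.06, 0.3, 0, 0, 0]]]'

```text
clock: 8.05
eef_pos: [524.9, 30.6, 194.3]
tool_rot: [-3.141, 0.0, 0.228]
force: [-1.2, 4.3, 0.9]
width: 11.7
gripper_force: 62.2
```

Call:
send_rows --rows '[[[0, 0, 0.1, 0, 0, 0], [0, 0, 0.1, 0, 0, 0], [0, 0, 0.1, 0, 0, 0]]]'

```text
clock: 8.35
eef_pos: [524.9, 30.7, 194.2]
tool_rot: [-3.141, -0.0, 0.228]
force: [-4.3, 3.6, 8.7]
width: 11.9
gripper_force: 63.2
```

Run:
```python
from h import *
s=ctrl.read_state(); print(s["eef_pos"],s["tool_rot"],s["force"],s["torque"],s["qpos"])
cv2.imwrite("pics/z6.png",crop(ctrl.get_image("side"),245,190,100,80,8))
```

```text
[524.91470256  30.68562033 194.15013972] [-3.14090929e+00 -1.08889531e-04  2.27937944e-01] [-4.28040151  3.64699426  8.70590383] [ 1.05127472  0.97771747 -0.11315754] [-0.1174657   0.61073158  0.00903528  1.96649696 -0.01097954  0.56438277
 -1.44364525]
```

View pics/z6.png

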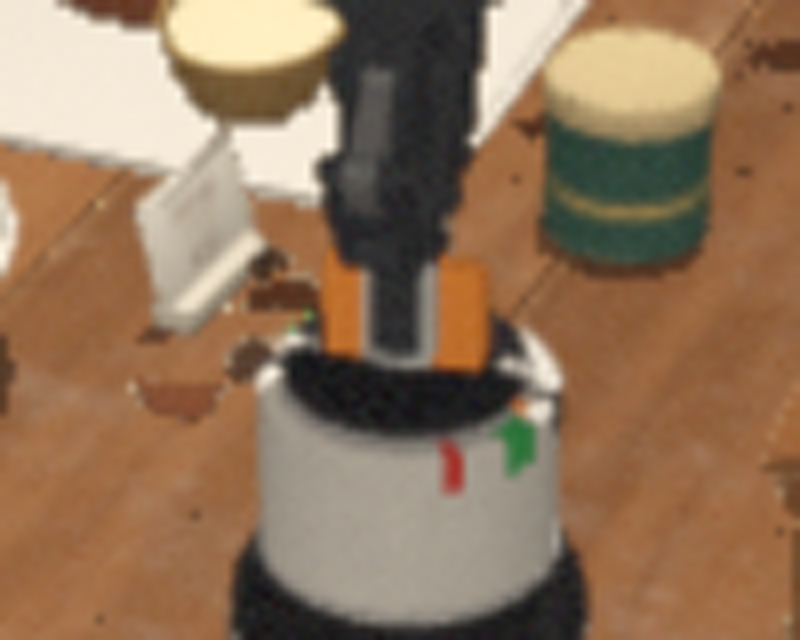

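The lid is home: TCP z is 194.2 against the expected 194.4, it met firm contact, and the flange sits inside the cup top. I'll ease off slightly and twist clockwise.

Call:
send_rows --rows '[[[0, 0, -0.16, 0, 0, 0], [0, 0, -0.16, 0, 0, 0.06], [0, 0, -0.16, 0, 0, 0.12], [0, 0, -0.16, 0, 0, 0.18], [0, 0, -0.16, 0, 0, 0.24], [0, 0, -0.16, 0, 0, 0.3], [0, 0, -0.16, 0, 0, 0.3], [0, 0, -0.16, 0, 0, 0.3]]]'

```text
clock: 9.2
eef_pos: [524.8, 30.9, 194.9]
tool_rot: [-3.141, 0.001, -0.071]
force: [-1.8, 5.1, 0.1]
width: 12.1
gripper_force: 62.1
```

Run:
```python
from h import *
s=ctrl.read_state(); print(s["eef_pos"],s["tool_rot"],s["force"],s["torque"],s["qpos"])
```

```text
[524.77607847  30.8751487  194.8840951 ] [-3.14121877e+00  8.38667766e-04 -7.08892439e-02] [-1.78648613  5.05723678  0.09911447] [1.18865652 0.47556879 0.1652122 ] [-0.17505515  0.61218139  0.09426471  1.96742032 -0.10179706  0.5671964
 -1.65353564]
```

Call:
send_rows --rows '[[[0, 0, 0, 0, 0, 0.06], [0, 0, 0, 0, 0, 0.12], [0, 0, 0, 0, 0, 0.18], [0, 0, 0, 0, 0, 0.22], [0, 0, 0, 0, 0, 0.24], [0, 0, 0, 0, 0, 0.24], [0, 0, 0, 0, 0, 0.24]]]'

```text
clock: 9.9
eef_pos: [524.9, 31.5, 194.9]
tool_rot: [-3.141, 0.001, -0.31]
force: [-1.1, 5.9, 0.1]
width: 12.1
gripper_force: 62.1
```

Run:
```python
from h import *
s=ctrl.read_state(); print(s["eef_pos"],s["tool_rot"],s["force"],s["torque"])
im=ctrl.get_image("side")
o=crop(im,245,190,100,80,8); f=lambda q:(np.array(pj(im,q))-[245,190])*8+3.5
# expected white line end at flange rim for yaw values, flange top z=117.5
for a in(-.25,-.28,-.31,-.34):print(a,[f(np.array([525,30.5,117.5])+38*k*np.array([np.cos(a),np.sin(a),0])).round(1) for k in(1,-1)])
for a in(.228,-.296,-.819):print("marks",a,[f(np.array([525,30.5,112])+44*k*np.array([np.cos(a),np.sin(a),0])).round(1) for k in(1,-1)])
cv2.imwrite("pics/z7.png",o)
```

```text
[524.9485587   31.4887053  194.91473735] [-3.14064166e+00  8.96023941e-04 -3.10130455e-01] [-1.08050513  5.94376161  0.1392342 ] [1.54169276 0.44469739 0.15663811]
-0.25 [array([313.9, 309. ]), array([505. , 395.4])]
-0.28 [array([316.4, 307.6]), array([502.5, 397. ])]
-0.31 [array([319. , 306.2]), array([500. , 398.5])]
-0.34 [array([321.7, 304.8]), array([497.3, 399.9])]
marks 0.228 [array([267.6, 349.5]), array([550. , 384.7])]
marks -0.296 [array([303.9, 315.1]), array([515.8, 420.7])]
marks -0.819 [array([366.8, 295. ]), array([451.5, 442.6])]
```

View pics/z7.png

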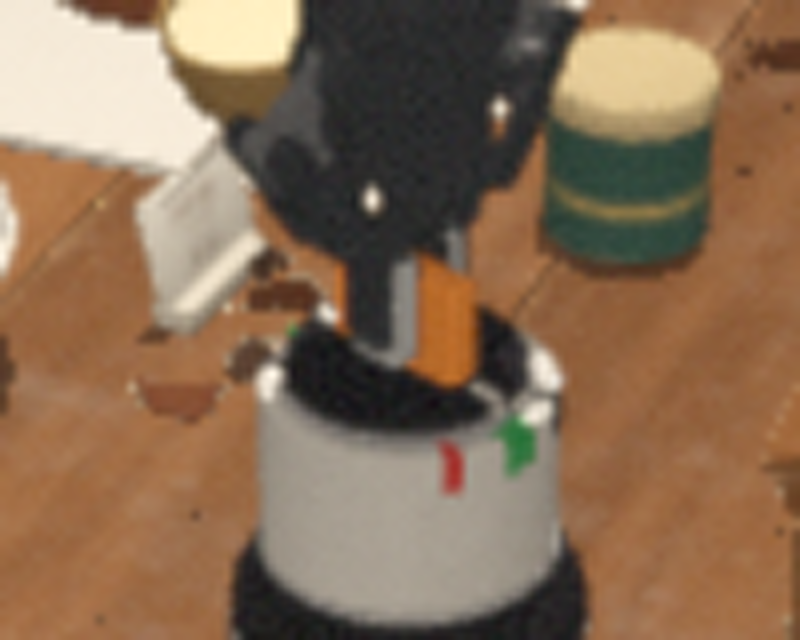

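```bash
python3 -c "
from cell import ctrl
print(ctrl.finish_job())"
```

```text
the job is handed in; nothing more can be done
None
```

I handed the job in with the lid fully home and twisted clockwise about 0.54 rad; in the last picture its white line points at the green mark, short of red. The gripper still holds the handle and the tins were not touched; no verdict was returned.

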